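Candle the large egg in its tray

ROBOT

A 6-joint arm with a two-finger parallel gripper is mounted at the origin on a cart in front of the work surface, level with it; the furniture and walls round the work are solid. World frame = base frame: x ahead of the robot, y to its left, z up, the work surface at z = 0. Lengths are in m, angles in rad, forces in N, time in s.
With the tool pointing down it reaches from about 0.225 to 0.875 m from the base axis. Payload 3.4 kg.
Tool frame: the origin (TCP) lies at the very end of the fingers, on their centre line; the grasp point (between the pads) lies 19 mm behind it; z points along the fingers, y is the line along which they close (so a half turn about z gives the same grasp; the last joint's range is limited). The gripper opens to 85 mm and grips with 20 to 120 N. Pads are 22 mm wide; open, the fingers measure 114 mm over their backs; the gripper's body (76 mm by 85 mm) begins 54 mm behind the grasp point. The pads swing forward as they close: fully open they stand 13 mm farther back than shut.
Start: joints at [-0.121, 0.276, 1.505, -0, 1.361, -0.121], TCP at [0.575, -0, 0.231] pointing down, gripper open.
Joint ranges: [-2.89, 2.89], [-0.75, 2.08], [0.22, 2.7], [-1.18, 4.32], [0.11, 2.71], [-2.7, 2.7]. Speed limits (rad/s): [2.57, 2.57, 3.14, 3.14, 3.14, 3.14].

INTERFACE

Orientations are given as a unit quaternion [w, x, y, z].
In Python, from rig import readout, vision, manip gives the robot as it stands.
- The arm moves only by the shell command python3 -m handwheel 'ROWS' [FORCE]. ROWS is JSON, a list of rows, each a list of 3 entries, a list of its own where there are three numbers: the shift along the tool's x, y, z in mm, then the turn, a rotation vector about the tool's x, y, z in units of 6 degrees (1.0 is 6 degrees), then the closure, from -1 (fully open) to 1 (shut), so that 0 is half open. A call has 1 to 20 rows; each row shifts and turns the commanded pose from where the row before left it, along the tool's axes as they then stand; what a row does not reach is not made up. A row lasts 1/8 s, in which the tool goes at most 62.5 mm and 10.7 degrees, less where a joint would pass 70% of its speed; a pose out of reach is approached as far as the arm can. A call is refused whole if a number of a shift passes 62.5 or a number of a turn 1, either way. A call with a gripper value outside its range is refused whole. The fingers move at their own pace and stop on an object; FORCE is the grip in N (left out, the last holds). Time passes only in rows, so rows that do not move let the fingers close. It gives the time, the measured TCP pose, the force, the opening and the grip force at its end, in the units of the state.
- readout.get_state(): the state, without advancing time (a new reading comes with each control period).
- vision.get_image(name): name is "scene" or "side" or "wrist"; returns the picture (384x512x3 uint8, blue, green, red); there is no depth.
- vision.camera_params(name): a dict with "intrinsics" (3x3 intrinsics, pixels), "dist" ([k1, k2, p1, p2, k3] as OpenCV has them; the pictures are not rectified), "rvec" (rotation vector, rad) and "tvec" (3), from world to camera coordinates, as OpenCV has them; the wrist camera has in their place "hand_eye" (4x4, takes a point from camera to tool coordinates, whose origin is the TCP and whose axes are the flange's). Camera axes: x right, y down, z forward; pixel columns grow to the right and rows downward; lengths in m; the calibration is good to about 2 mm. A picture is of the moment at which its call begins: read the wrist's pose just before it. camera_params takes no time and is no camera call.
- manip.sign_off(): hands the job in; it is judged then, once.
The state is a dict: "clock": time; "qpos": joint angles; "qd": joint speeds; "effort": joint torques, N m; "position": TCP position; "ee_rot": TCP orientation; "contact_force": force on the tool from outside, world axes, zero at the start; "moment": the same for the moment, N m; "width": finger opening in m; "gripper_force": force on a finger pad.
Only numpy, scipy, OpenCV 4.12 (cv2) and the standard library are available. Lean on these libraries where they do the work, as an engineer would, in place of code of your own. Each camera call takes 0.05 s, during which the arm holds its last target. There are 200 camera calls.

TASK

Stand each egg in the tray pocket of its own size, the large white egg in the large pocket and the small speckled egg in the small one, handling them gently. Then take the tray by its grip, carry it level so that both eggs stay in their pockets, and hold it level and still with the large pocket squarely over the lens of the candling lamp, no more than about 3 cm above it but not touching it. Finish while holding it there, and leave the thermometer, bottle, cup and syringe alone.

Things in the scene. Friction and masses are not known exactly. Their poses are not given: they have to be found in the camera images.
- large_egg: large white egg, nearly round: 42 mm wide, 45 mm tall, about 35 g, standing in a blue ring. Origin: the centre of its widest circle, 21 mm above its lower end. It may turn freely, so ignore its axes
- small_egg: small buff egg with brown specks: 30 mm wide, 32 mm tall, about 18 g, standing in a smaller blue ring. Origin: the centre of its widest circle, 15 mm above its lower end. Ignore its axes
- large_ring: loose blue ring in which the large egg stands at the start: 39 mm outside, 28 mm inside, 12 mm high, so narrower than the egg; the egg's origin is about 28 mm above the table. Origin: centre of its underside
- small_ring: loose blue ring in which the small egg stands at the start: 29 mm outside, 20 mm inside, 12 mm high, so narrower than the egg; the egg's origin is about 23 mm above the table. Origin: centre of its underside
- tray: black candling tray, 200 mm along its y by 74 mm along its x, about 0.26 kg, standing on four feet. Deck 6 to 11 mm above the table with a 14 mm lip; at each end a raised black collar, 16 mm high on the deck and open through the deck below, is a pocket; between them stands the grip. Origin: centre of its underside, level with the feet's soles; z up, y from the small pocket towards the large one
- tray_large_pocket (a point): centre of the rim of the large pocket, 68 mm from the tray's centre along its +y, 27 mm above the feet's soles: collar 41 mm outside, 33 mm inside. The seated large egg's origin is 13 mm above this point. Axes as the tray's
- tray_small_pocket (a point): centre of the rim of the small pocket, 68 mm from the tray's centre along its -y, 27 mm above the feet's soles: collar 29 mm outside, 22 mm inside. The seated small egg's origin is 10 mm above this point. Axes as the tray's
- tray_grip (a point): middle of the tray's grey grip, 76 mm above the feet's soles, over the tray's centre: a flat-sided bar 14 mm thick along the tray's x, 60 mm long along its y, 24 mm high, on two posts. Above the deck the sides of the collars and of the grip are free along the tray's x
- lamp: grey candling lamp fixed to the table, round, 76 mm wide at the foot, 44 mm wide at the top, 50 mm high. Origin: centre of its underside
- lamp_lens (a point): centre of the lamp's top, 50 mm above the table: a glowing round lens 36 mm wide inside a black rubber rim that stands 3 mm over the glass; this point lies in the plane of the rim. z up
- thermometer: bystander: pale thermometer box with buttons, 78x52x17 mm, lying right of the work. Origin: centre of its underside. Beyond it stands the brooder's open door, a fixed upright clear pane 0.07 to 0.46 m above the table top, from x 0.16, y -0.15 to x 0.59, y -0.47 m: an arm that starts behind it must go over it. A fixed wire shelf hangs 0.73 m over the table, over all with x above 0.61 and y below 0.23 m
- dropper_bottle: bystander: brown dropper bottle, 33 mm wide, 102 mm tall, behind the eggs. Origin: centre of its underside
- feed_cup: bystander: small clear cup with yellow mash, 42 mm wide, 38 mm tall, behind the eggs. Origin: centre of its underside
- loose_syringe: bystander: feeding syringe lying on the table behind the eggs, 103x26x16 mm. Origin: centre of its underside

How it is judged:
On the way:
1. both eggs stand in the pockets of their own size and are let go, the tray standing on the table (horizontal distance between large_egg and tray_large_pocket below 0.006 m and z of large_egg in the frame of tray_large_pocket between 0.008 and 0.017 m and horizontal distance between small_egg and tray_small_pocket below 0.006 m and z of small_egg in the frame of tray_small_pocket between 0.006 and 0.014 m and contact force between the fingers and large_egg below 0.1 N and contact force between the fingers and small_egg below 0.1 N and height (world z) of tray below 0.006 m), for 0.2 s.
At the end, for the whole second after the job is handed in: The gripper holds the tray by itself, level within 0.1 rad and still (under 0.02 m/s), its soles 2 to 40 mm above the lamp's top and not touching the lamp, the centre of the large pocket within 12 mm of the lens axis; both eggs sit in the pockets of their own size, untouched by the arm (distance between large_egg and tray_large_pocket below 0.018 m and z of large_egg in the frame of tray_large_pocket above 0.008 m and distance between small_egg and tray_small_pocket below 0.015 m and z of small_egg in the frame of tray_small_pocket above 0.006 m and angle between tray's own z axis and vertical below 0.1 rad and horizontal distance between tray_large_pocket and lamp_lens below 0.012 m and z of tray in the frame of lamp_lens between 0.002 and 0.04 m and contact force between tray and lamp below 0.1 N and contact force between the fingers and tray above 1 N and contact force between the arm and large_egg below 0.1 N and contact force between the arm and small_egg below 0.1 N and linear speed of tray below 0.02 m/s and angular speed of tray below 0.15 rad/s); the arm keeps its last pose, push and grip.
It fails at once if the tray is tipped by more than 0.3 rad (angle between tray's own z axis and vertical above 0.3 rad).
It fails at once if an egg is squeezed with more than 60 N in all (contact force between the fingers and large_egg above 60 N or contact force between the fingers and small_egg above 60 N).
It fails at once if an egg is dropped or pressed on the tray with more than 20 N (contact force between tray and large_egg above 20 N or contact force between tray and small_egg above 20 N).
It fails at once if a bystander is moved more than 15 mm (distance of any of thermometer, dropper_bottle, feed_cup, loose_syringe from where it was at the start of the episode above 0.015 m).
It also fails if it takes over 72 s, if anything falls off the work surface, if the arm or the gripper's body presses on something with over 40 N, if the wrist force passes 120 N, or if a joint passes its speed limit or range.

## Working session

There is one attempt and no reset: what is moved stays moved. The work goes in short steps, Python scripts to look and compute and a shell command to move; the robot and the scene stay as the last step left them, time stands still between calls to the robot, and variables do not carry over. Pictures are saved under pics/ and viewed, at most 10 in all, crops included, and the job is handed in when it is done.

```bash
mkdir -p pics; ls; python3 - <<'E'
from rig import readout, vision
import cv2
print(readout.get_state())
for n in ["scene","side","wrist"]:
    im=vision.get_image(n); cv2.imwrite(f"pics/{n}0.png",im)
    print(n,vision.camera_params(n))
E
```

```text
pics
{'clock': 0.0, 'qpos': array([-1.20999578e-01,  2.76594638e-01,  1.50613488e+00,  1.64505431e-05,
        1.36068502e+00, -1.20964785e-01]), 'qd': array([ 9.96449515e-04,  6.52353288e-05, -6.65440253e-04,  1.39236142e-03,
        1.68239273e-04, -1.38042016e-04]), 'effort': array([ 6.20495921e-04, -4.16768074e+01, -2.45808578e+01, -1.52056768e-04,
        1.11346930e-02,  1.69860516e-05]), 'position': array([5.74476491e-01, 6.44167747e-05, 2.30439210e-01]), 'ee_rot': array([-7.22123933e-04,  7.07120007e-01,  7.07092968e-01, -5.55355226e-04]), 'contact_force': array([ 1.26747391,  0.66444441, -0.65878032]), 'moment': array([-0.09143861, -0.01370933,  0.02030119]), 'gripper_force': 0.0, 'width': 0.08566657365096786}
scene {'intrinsics': array([[467.07282133,   0.        , 257.40206664],
       [  0.        , 467.07282133, 193.21167615],
       [  0.        ,   0.        ,   1.        ]]), 'dist': array([-0.14704667,  0.        ,  0.        ,  0.        ,  0.        ]), 'rvec': array([ 0.6674092 , -2.48364203,  1.34058211]), 'tvec': array([0.59401895, 0.19569592, 1.17752257])}
side
[... 268 characters left out ...]
117405, -2.68316862,  1.45158335]), 'tvec': array([0.64487495, 0.07322884, 0.8712572 ])}
wrist {'intrinsics': array([[298.11302684,   0.        , 254.19417121],
       [  0.        , 298.11302684, 194.75285105],
       [  0.        ,   0.        ,   1.        ]]), 'dist': array([-0.00633531,  0.        ,  0.        ,  0.        ,  0.        ]), 'hand_eye': array([[ 3.97138033e-05, -9.51288759e-01, -3.08301305e-01,
         7.81504672e-02],
       [ 9.99999954e-01,  1.30781030e-04, -2.74720608e-04,
        -3.73316083e-04],
       [ 3.01658588e-04, -3.08301280e-01,  9.51288720e-01,
        -1.43252684e-01],
       [ 0.00000000e+00,  0.00000000e+00,  0.00000000e+00,
         1.00000000e+00]])}
```

View pics/scene0.png

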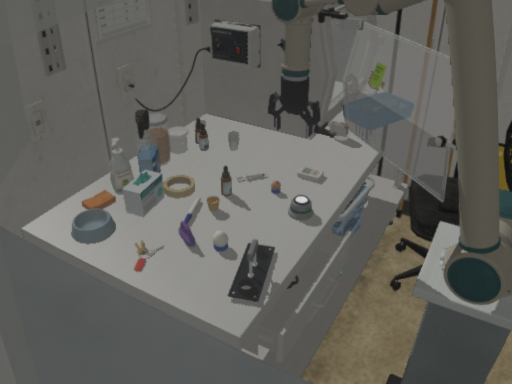

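View pics/side0.png

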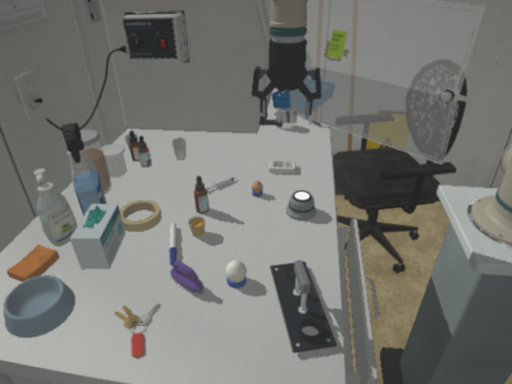

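View pics/wrist0.png

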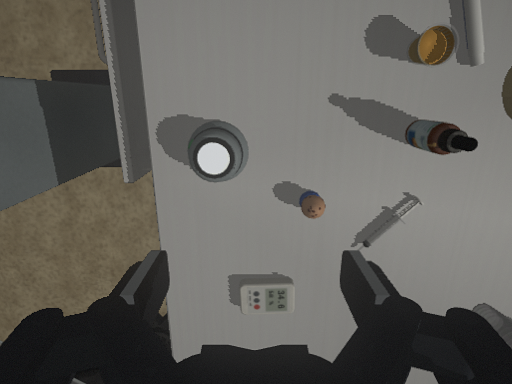

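```bash
cat > h.py <<'E'
import numpy as np, cv2
from scipy.spatial.transform import Rotation as R
from rig import readout, vision
def cam(n, st=None):
    p=vision.camera_params(n); K=p["intrinsics"]; D=p["dist"]
    if n=="wrist":
        T=np.eye(4); q=st["ee_rot"]; T[:3,:3]=R.from_quat([q[1],q[2],q[3],q[0]]).as_matrix(); T[:3,3]=st["position"]
        W=T@p["hand_eye"]; return K,D,W[:3,:3],W[:3,3]
    Rm=cv2.Rodrigues(p["rvec"])[0]; return K,D,Rm.T,-Rm.T@p["tvec"]
def atz(c,px,z):
    K,D,Rw,o=c
    u=cv2.undistortPoints(np.array([[px]],float),K,D)[0,0]
    d=Rw@np.array([u[0],u[1],1]); return o+d*(z-o[2])/d[2]
def proj(c,P):
    K,D,Rw,o=c; Rc=Rw.T; return cv2.projectPoints(np.array(P,float).reshape(-1,3),cv2.Rodrigues(Rc)[0],-Rc@o,K,D)[0][:,0]
def shot(n,fn=None):
    st=readout.get_state(); im=vision.get_image(n)
    if fn: cv2.imwrite(fn,im)
    return im,cam(n,st),st
E
python3 - <<'E'
from h import *
np.set_printoptions(precision=4,suppress=True)
st=readout.get_state()
w=cam("wrist",st);s=cam("scene");d=cam("side")
print("lamp",atz(w,(213,158),.05),atz(s,(301,202),.05),atz(d,(302,196),.05))
print("small",atz(w,(313,206),.028),atz(s,(276,186),.025),atz(d,(257,187),.025))
print("large",atz(s,(221,239),.028),atz(d,(236,270),.028))
for n,c,pts in (("s",s,[(231,294),(264,298),(272,250),(245,248)]),("d",d,[(271,293),(294,348),(332,339),(311,331),(310,290)])):
    for p in pts: print(n,p,atz(c,p,.014))
print("cup",atz(s,(213,203),.03),"bottle",atz(d,(202,210),0.),"synge",atz(d,(221,185),.0),"therm",atz(w,(267,297),.017))
im=cv2.imread("pics/side0.png")[240:370,210:350]; im2=cv2.imread("pics/scene0.png")[220:310,190:300]
cv2.imwrite("pics/crop.png",np.hstack([cv2.resize(im,(420,390)),cv2.resize(im2,(370,390))]))
E
```

```text
lamp [0.5286 0.0157 0.05  ] [0.5214 0.0342 0.05  ] [0.5272 0.0228 0.05  ]
small [ 0.6465 -0.0484  0.028 ] [ 0.6416 -0.0401  0.025 ] [ 0.6457 -0.0438  0.025 ]
large [0.6422 0.2685 0.028 ] [0.6451 0.2642 0.028 ]
s (231, 294) [0.5189 0.4133 0.014 ]
s (264, 298) [0.4459 0.3855 0.014 ]
s (272, 250) [0.5119 0.2251 0.014 ]
s (245, 248) [0.5771 0.2537 0.014 ]
d (271, 293) [0.5727 0.3011 0.014 ]
d (294, 348) [0.5238 0.4118 0.014 ]
d (332, 339) [0.4627 0.3874 0.014 ]
d (311, 331) [0.4973 0.3758 0.014 ]
d (310, 290) [0.5009 0.2848 0.014 ]
cup [0.754  0.1426 0.03  ] bottle [0.7748 0.0406 0.    ] synge [ 0.7524 -0.0816  0.    ] therm [ 0.592  -0.1897  0.017 ]
```

View pics/crop.png

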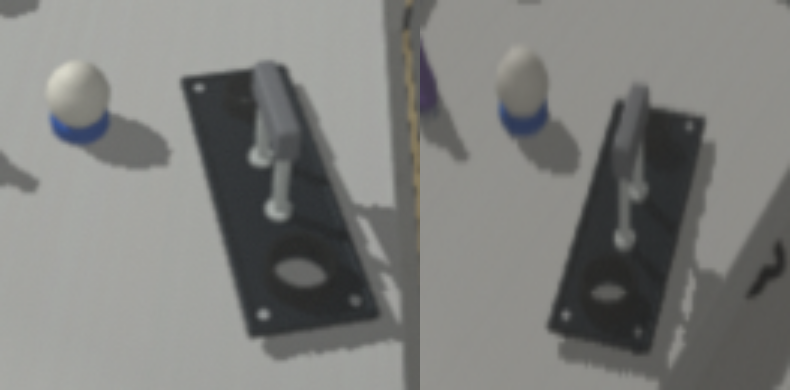

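The tray is yawed about 20°. Its large pocket is at the far-y end, near (0.49, 0.38), and the small pocket is near (0.54, 0.26). The large egg is near (0.644, 0.266) and the small egg near (0.646, -0.046). I'll move above the small egg and turn the tool to the tray's direction.

```bash
python3 -m handwheel '[[[-16,24,25],[0,0,0],-0.3],[[-16,24,25],[0,0,0],-0.3],[[-16,24,25],[0,0,0],-0.3],[[0,0,0],[0,0,-1],-0.3],[[0,0,0],[0,0,-1],-0.3],[[0,0,0],[0,0,-1],-0.3],[[0,0,0],[0,0,-0.33],-0.3],[[0,0,0],[0,0,0],-0.3]]' 20; python3 -c "
from h import *
im,c,st=shot('wrist','pics/w1.png')"
```

```text
clock: 1.15
position: [0.6469, -0.048, 0.1561]
ee_rot: [-0.0, 0.574, 0.819, -0.0]
contact_force: [0.2, 1.2, 0.4]
width: 0.0556
gripper_force: 0.0
```

View pics/w1.png

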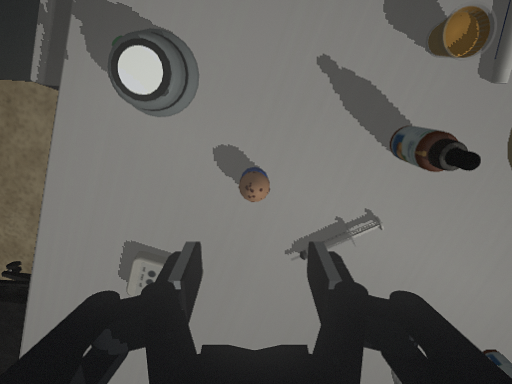

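Small egg centred at pixel (254,185), lamp glass at (140,70). The syringe is clear of the closing line.

```bash
cat >> h.py <<'E'
def delta(P,st=None):
    "tool-frame shift in mm from the measured pose to world point P"
    st=st or readout.get_state(); q=st["ee_rot"]
    return np.round(R.from_quat([q[1],q[2],q[3],q[0]]).inv().apply(np.array(P)-st["position"])*1000,1)
E
python3 - <<'E'
from h import *
np.set_printoptions(precision=4,suppress=True)
st=readout.get_state(); c=cam("wrist",st)
e=atz(c,(254,185),.024); print("egg",e,"lens",atz(c,(140,70),.047))
print(delta([e[0],e[1],.004],st))
E
```

```text
egg [ 0.6464 -0.0493  0.024 ] lens [0.528  0.0148 0.047 ]
[ -1.1  -0.9 152.2]
```

```bash
python3 -m handwheel '[[[-0.5,-0.5,45],[0,0,0],-0.3],[[-0.6,-0.4,45],[0,0,0],-0.3],[[0,0,35],[0,0,0],-0.3],[[0,0,17],[0,0,0],-0.3],[[0,0,10],[0,0,0],-0.3],[[0,0,0],[0,0,0],-0.3],[[0,0,0],[0,0,0],0.2],[[0,0,0],[0,0,0],0.7],[[0,0,0],[0,0,0],0.7],[[0,0,0],[0,0,0],0.7],[[0,0,0],[0,0,0],0.7]]' 20
```

```text
clock: 2.58
position: [0.6474, -0.0495, 0.0054]
ee_rot: [0.001, 0.574, 0.819, 0.0]
contact_force: [0.1, 0.1, 6.0]
width: 0.0285
gripper_force: 19.8
```

```bash
python3 -m handwheel '[[[0,0,-5],[0,0,0],0.7],[[0,0,-15],[0,0,0],0.7],[[0,0,-30],[0,0,0],0.7],[[0,0,-40],[0,0,0],0.7],[[20,0,-40],[0,0,0],0.7],[[40,0,-40],[0,0,0],0.7],[[45,0,-25],[0,0,0],0.7],[[45,0,0],[0,0,0],0.7],[[45,0,0],[0,0,0],0.7],[[45,0,0],[0,0,0],0.7],[[40,0,0],[0,0,0],0.7],[[20,-2,0],[0,0,0],0.7],[[10,0,0],[0,0,0],0.7],[[0,0,0],[0,0,0],0.7],[[0,0,0],[0,0,0],0.7]]'; python3 -c "
from h import *
im,c,st=shot('wrist','pics/w2.png')"
```

```text
clock: 4.45
position: [0.5393, 0.2402, 0.1993]
ee_rot: [0.0, 0.574, 0.819, -0.0]
contact_force: [-0.2, 0.2, -0.5]
width: 0.0282
gripper_force: 19.8
```

View pics/w2.png

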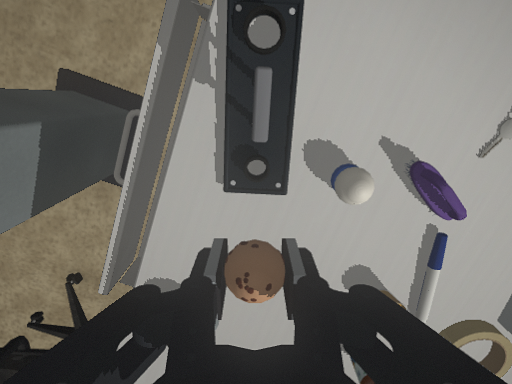

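Small pocket hole at (256,167), large pocket hole at (265,31), tray end corners at (222,192) and (287,194), large egg at (353,184). The small egg is still held.

```bash
python3 - <<'E'
from h import *
np.set_printoptions(precision=4,suppress=True)
im=cv2.imread("pics/w2.png"); st=readout.get_state(); c=cam("wrist",st)
g=cv2.cvtColor(im,cv2.COLOR_BGR2GRAY)
def blob(seed):
    m=((g>90)&(g<255)).astype(np.uint8); n,l,s,ct=cv2.connectedComponentsWithStats(m)
    k=l[seed[1],seed[0]]; return ct[k],s[k]
for nm,sd in (("S",(256,167)),("L",(265,31))):
    ct,s=blob(sd); print(nm,ct,s,atz(c,ct,.0165))
S=atz(c,blob((256,167))[0],.0165);L=atz(c,blob((265,31))[0],.0165)
print("dist",np.linalg.norm(L-S),"yaw",np.degrees(np.arctan2(-(L-S)[0],(L-S)[1])),"mid",(L+S)/2)
for p in [(222,192),(287,194)]: print(atz(c,p,.014))
print("grip",atz(c,(263,68),.088),atz(c,(261,142),.088),"egg",atz(c,(353,185),.03))
print(proj(c,[st["position"]+[0,0,.019]]))
E
```

```text
S [256.3333 166.8696] [248 160  18  15 207] [0.5391 0.2457 0.0165]
L [263.5769  31.4218] [248  16  32  32 806] [0.4994 0.3751 0.0165]
dist 0.13533264058540675 yaw 17.02867643723538 mid [0.5192 0.3104 0.0165]
[0.5121 0.2039 0.014 ]
[0.5836 0.2272 0.014 ]
grip [0.5108 0.3373 0.088 ] [0.5295 0.2822 0.088 ] egg [0.644  0.2655 0.03  ]
[[255.6716 270.6061]]
```

Separation is 135 mm against 136 mm expected, so it fits. Tray yaw is about 17.7° and its centre is (0.519, 0.310). Lowering the small egg onto its pocket.

```bash
python3 -m handwheel '[[[2.5,1.5,30],[0,0,0],0.7],[[2.5,1,45],[0,0,0],0.7],[[0,0,40],[0,0,0],0.7],[[0,0,28],[0,0,0],0.7],[[0,0,16],[0,0,0],0.7],[[0,0,10],[0,0,0],0.7],[[0,0,5],[0,0,0],0.7],[[0,0,3],[0,0,0],0.7],[[0,0,0],[0,0,0],0.7],[[0,0,0],[0,0,0],0.7]]'; python3 -c "
from h import *
im,c,st=shot('wrist','pics/w3.png'); shot('side','pics/s3.png'); print(st['contact_force'],st['position'])"
```

```text
clock: 5.75
position: [0.5396, 0.247, 0.0228]
ee_rot: [0.0, 0.574, 0.819, 0.0]
contact_force: [-0.3, 0.0, -0.5]
width: 0.0288
gripper_force: 19.9
[-0.26768076  0.03079074 -0.47487163] [0.53958207 0.2469656  0.0227711 ]
```

```bash
python3 -m handwheel '[[[-1,0,1],[0,0,0],0.7],[[0,0,1],[0,0,0],0.7],[[0,0,0],[0,0,0],0.7],[[0,0,0],[0,0,0],0.7]]'; python3 -c "
from h import *
im,c,st=shot('wrist','pics/w3.png'); st=readout.get_state();im2=vision.get_image('side');print(st['contact_force'])
cv2.imwrite('pics/v3.png',np.hstack([cv2.resize(im[40:384,120:400],(420,516)),cv2.resize(im2[220:360,235:335],(370,516))]))"
```

```text
clock: 6.35
position: [0.5399, 0.2459, 0.0203]
ee_rot: [0.0, 0.574, 0.819, 0.0]
contact_force: [0.3, 0.3, -0.4]
width: 0.0287
gripper_force: 19.8
[-0.27818377 -0.1515315  -1.06178421]
```

View pics/v3.png

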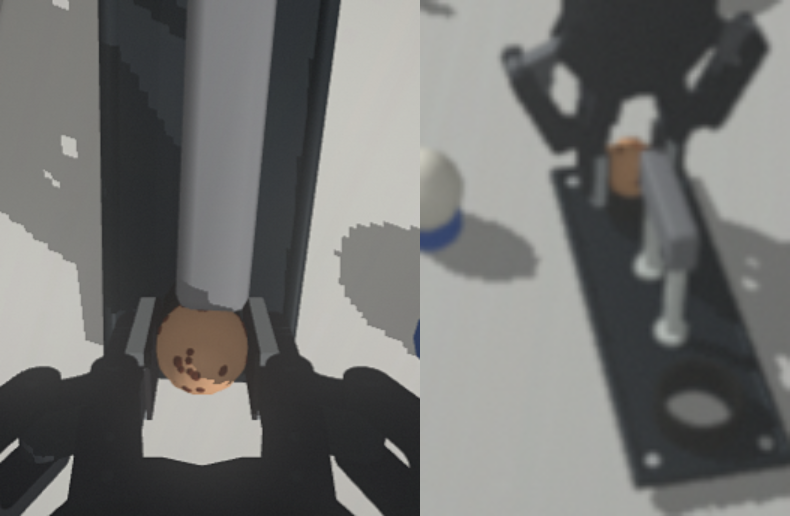

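The egg sits over the small collar in line with the grip bar. Lowering until it touches.

```bash
python3 -m handwheel '[[[0,0,1],[0,0,0],0.7],[[0,0,0],[0,0,0],0.7],[[0,0,0],[0,0,0],0.7]]';python3 -m handwheel '[[[0,0,1],[0,0,0],0.7],[[0,0,0],[0,0,0],0.7],[[0,0,0],[0,0,0],0.7]]'
```

```text
clock: 6.82
position: [0.5398, 0.246, 0.0196]
ee_rot: [0.0, 0.574, 0.819, 0.0]
contact_force: [-1.3, -1.6, 2.9]
width: 0.0282
gripper_force: 20.0
clock: 7.2
position: [0.5399, 0.246, 0.0192]
ee_rot: [0.0, 0.574, 0.819, 0.0]
contact_force: [-2.1, -0.3, 7.4]
width: 0.0287
gripper_force: 20.4
```

```bash
python3 -m handwheel '[[[0,0,-0.7],[0,0,0],0.35],[[0,0,0],[0,0,0],0.2],[[0,0,0],[0,0,0],0.05],[[0,0,0],[0,0,0],-0.15],[[0,0,0],[0,0,0],-0.3],[[0,0,0],[0,0,0],-0.4],[[0,0,-10],[0,0,0],-0.4],[[0,0,-20],[0,0,0],-0.4],[[0,0,-40],[0,0,0],-0.4],[[0,0,-50],[0,0,0],-0.45],[[-10,40,-20],[0,0,0],-0.45],[[-7,40,0],[0,0,0],-0.45],[[0,24,0],[0,0,0],-0.45],[[0,0,0],[0,0,0],-0.45],[[0,0,0],[0,0,0],-0.45]]'; python3 -c "
from h import *
im,c,st=shot('wrist','pics/w4.png')
cv2.imwrite('pics/v4.png',im)"
```

```text
clock: 9.07
position: [0.6422, 0.2652, 0.1591]
ee_rot: [-0.0, 0.574, 0.819, -0.001]
contact_force: [-0.3, 0.1, 0.2]
width: 0.0619
gripper_force: 0.0
```

View pics/w4.png

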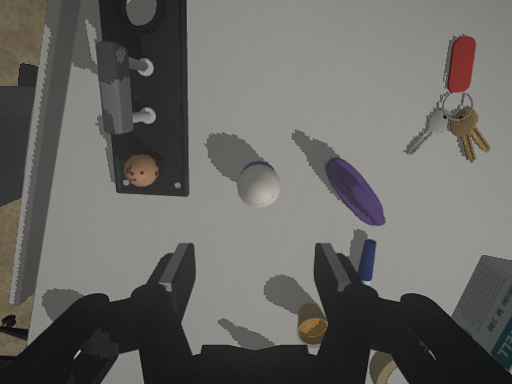

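Small egg seated at (141,170). Large egg at (259,185).

```bash
python3 - <<'E'
from h import *
np.set_printoptions(precision=4,suppress=True)
st=readout.get_state(); c=cam("wrist",st)
e=atz(c,(259,185),.03); print("egg",e,"small",atz(c,(141,170),.038),"cup",atz(c,(313,325),.03),"lpocket px",proj(c,[[.4985,.3752,.027]]))
print(delta([e[0],e[1],.009],st))
E
```

```text
egg [0.6456 0.2663 0.03  ] small [0.539 0.245 0.038] cup [0.7591 0.1339 0.03  ] lpocket px [[134.4694   1.8452]]
[ -0.2   3.9 150.2]
```

```bash
python3 -m handwheel '[[[0,2,30],[0,0,0],-0.45],[[0,2,45],[0,0,0],-0.45],[[0,0,40],[0,0,0],-0.45],[[0,0,22],[0,0,0],-0.45],[[0,0,12],[0,0,0],-0.45],[[0,0,1],[0,0,0],-0.4],[[0,0,0],[0,0,0],-0.1],[[0,0,0],[0,0,0],0.1],[[0,0,0],[0,0,0],0.4],[[0,0,0],[0,0,0],0.4],[[0,0,0],[0,0,0],0.4]]' 20;  python3 -m handwheel '[[[0,0,-5],[0,0,0],0.4],[[0,0,-15],[0,0,0],0.4],[[0,0,-30],[0,0,0],0.4],[[0,0,-40],[0,0,0],0.4],[[0,0,-40],[0,0,0],0.4],[[0,0,-30],[0,0,0],0.4],[[0,0,0],[0,0,0],0.4]]'
```

```text
clock: 10.5
position: [0.6478, 0.2671, 0.0104]
ee_rot: [0.001, 0.574, 0.819, 0.001]
contact_force: [-0.6, -0.8, 5.8]
width: 0.0406
gripper_force: 20.2
clock: 11.38
position: [0.6488, 0.2674, 0.173]
ee_rot: [0.002, 0.574, 0.819, 0.003]
contact_force: [0.7, 0.6, -0.4]
width: 0.0406
gripper_force: 20.3
```

```bash
python3 -m handwheel '[[[15,-10,0],[0,0,0],0.4],[[30,-20,0],[0,0,0],0.4],[[38,-26,0],[0,0,0],0.4],[[36,-26,0],[0,0,0],0.4],[[22,-14,0],[0,0,0],0.4],[[11,-8,0],[0,0,0],0.4],[[0,0,0],[0,0,0],0.4],[[0,0,0],[0,0,0],0.4]]'; python3 - <<'E'
from h import *
np.set_printoptions(precision=4,suppress=True)
im,c,st=shot('wrist','pics/w5.png'); print(delta([.499,.3752,.026],st)); print(proj(c,[st["position"]+[0,0,.019]]))
hsv=cv2.cvtColor(im,cv2.COLOR_BGR2HSV)
g=im[200:345,195:315].min(2); m=(g>130).astype(np.uint8); n,l,s,ct=cv2.connectedComponentsWithStats(m)
for k in range(1,n):
    if s[k][4]>200: print(s[k],ct[k]+[195,200])
E
```

```text
clock: 12.38
position: [0.498, 0.3736, 0.1686]
ee_rot: [0.0, 0.574, 0.819, -0.0]
contact_force: [-0.7, 0.6, -0.3]
width: 0.0407
gripper_force: 20.3
[  1.2   1.5 142.6]
[[255.6704 270.6107]]
[  92    0   28   51 1104] [301.6694 221.8089]
[  0  14  17  35 431] [201.7169 228.8306]
[   8   89  104   56 4258] [255.4504 322.1024]
```

```bash
python3 -m handwheel '[[[0.6,0.7,25],[0,0,0],0.4],[[0.6,0.8,40],[0,0,0],0.4],[[0,0,35],[0,0,0],0.4],[[0,0,22],[0,0,0],0.4],[[0,0,12],[0,0,0],0.4],[[0,0,6],[0,0,0],0.4],[[0,0,2],[0,0,0],0.4],[[0,0,0],[0,0,0],0.4],[[0,0,0],[0,0,0],0.4]]'; python3 -c "
from h import *
im,c,st=shot('wrist','pics/w6.png'); im2=vision.get_image('side')
print(delta([.499,.3752,.0225]))
cv2.imwrite('pics/v6.png',np.hstack([cv2.resize(im[40:384,120:400],(420,516)),cv2.resize(im2[240:380,245:345],(370,516))]))"
```

```text
clock: 13.55
position: [0.4988, 0.3761, 0.0278]
ee_rot: [0.0, 0.574, 0.819, 0.001]
contact_force: [0.6, -0.7, -0.8]
width: 0.0406
gripper_force: 20.4
[-0.9  0.1  5.1]
```

View pics/v6.png

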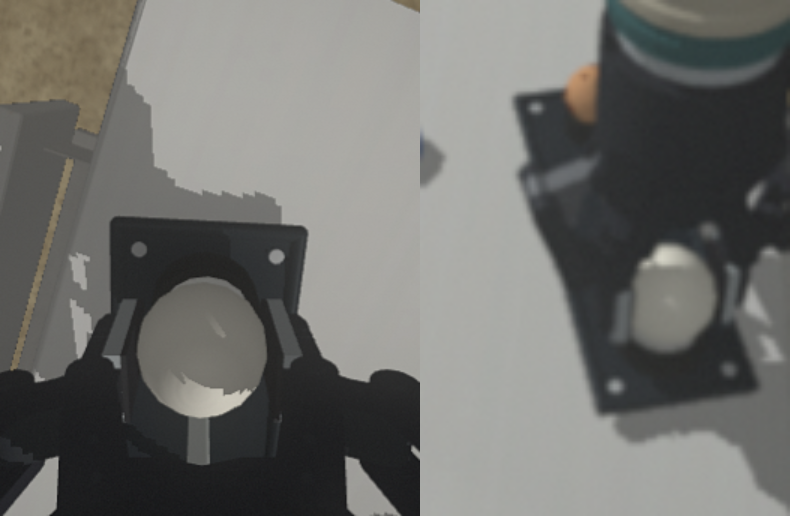

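The large egg is over its collar and centred. Lowering to contact.

```bash
python3 -m handwheel '[[[-0.8,0,2],[0,0,0],0.4],[[0,0,1.5],[0,0,0],0.4],[[0,0,0],[0,0,0],0.4],[[0,0,0],[0,0,0],0.4]]'; python3 -m handwheel '[[[0,0,1],[0,0,0],0.4],[[0,0,0],[0,0,0],0.4],[[0,0,0],[0,0,0],0.4]]'
```

```text
clock: 14.15
position: [0.4991, 0.3754, 0.025]
ee_rot: [0.0, 0.574, 0.819, 0.001]
contact_force: [-1.0, -0.8, 7.4]
width: 0.0409
gripper_force: 25.3
clock: 14.52
position: [0.4992, 0.3755, 0.0247]
ee_rot: [0.001, 0.574, 0.819, 0.001]
contact_force: [-2.1, -1.0, 10.3]
width: 0.0405
gripper_force: 27.2
```

```bash
python3 -m handwheel '[[[0,0,-1.5],[0,0,0],0.4],[[0,0,0],[0,0,0],0.05],[[0,0,0],[0,0,0],0],[[0,0,0],[0,0,0],-0.05],[[0,0,0],[0,0,0],-0.15],[[0,0,0],[0,0,0],-0.3],[[0,0,0],[0,0,0],-0.4],[[0,0,0],[0,0,0],-0.4]]'; python3 -m handwheel '[[[0,0,-10],[0,0,0],-0.4],[[0,0,-20],[0,0,0],-0.4],[[0,0,-40],[0,0,0],-0.4],[[-20,0,-50],[0,0,0],-0.4],[[-50,0,-30],[0,0,0],-0.4],[[-50,0,0],[0,0,0.38],-0.4],[[-40,0,0],[0,0,0],-0.4],[[0,0,0],[0,0,0],-0.4],[[0,0,0],[0,0,0],-0.4]]'; python3 -c "
from h import *
im,c,st=shot('wrist','pics/w7.png')"
```

```text
clock: 15.52
position: [0.4986, 0.375, 0.0239]
ee_rot: [0.0, 0.574, 0.819, -0.0]
contact_force: [-0.6, 1.1, -0.4]
width: 0.0599
gripper_force: 0.0
clock: 16.65
position: [0.5517, 0.2245, 0.1745]
ee_rot: [-0.0, 0.59, 0.807, 0.0]
contact_force: [0.2, 0.4, -0.9]
width: 0.0597
gripper_force: 0.0
```

View pics/w7.png

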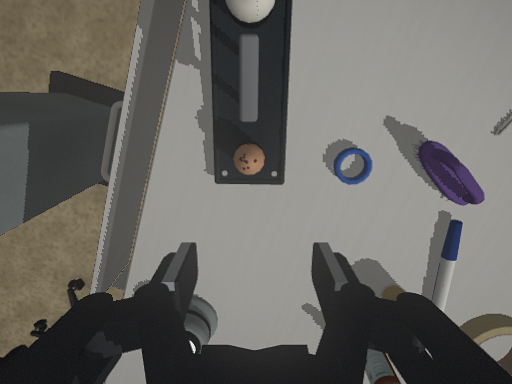

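Both eggs are seated: large at the top (250,0), small at (249,159), with the grip running from (248,36) to (249,121). Measuring the grip.

```bash
python3 - <<'E'
from h import *
np.set_printoptions(precision=4,suppress=True)
st=readout.get_state(); c=cam("wrist",st); im=cv2.imread("pics/w7.png")
g=cv2.cvtColor(im,cv2.COLOR_BGR2GRAY); m=np.zeros_like(g); m[28:130,232:268]=(g[28:130,232:268]>75)
n,l,s,ct=cv2.connectedComponentsWithStats(m); k=1+np.argmax(s[1:,4]); r=cv2.minAreaRect(np.argwhere(l==k)[:,::-1].astype(np.float32)); print(s[k],r)
b=cv2.boxPoints(r); W=np.array([atz(c,p,.088) for p in b]); print(W, W.mean(0))
b=b[np.argsort(b[:,1])]; t=atz(c,b[:2].mean(0),.088); u=atz(c,b[2:].mean(0),.088); d=t-u; print("len",np.linalg.norm(d),"yaw",np.degrees(np.arctan2(-d[0],d[1])),"mid",(t+u)/2)
q=st["ee_rot"]; ty=R.from_quat([q[1],q[2],q[3],q[0]]).as_matrix()[:,1]; print("tool yaw",np.degrees(np.arctan2(ty[1],ty[0])))
for p in [(215,184),(284,184)]: print(atz(c,p,.014))
print("small",atz(c,(249,159),.038))
E
```

```text
[ 241   35   18   87 1493] ((249.5, 77.99998474121094), (16.999996185302734, 85.99998474121094), 0.0)
[[0.5226 0.2809 0.088 ]
 [0.5057 0.3363 0.088 ]
 [0.5169 0.3398 0.088 ]
 [0.5348 0.2847 0.088 ]] [0.52   0.3104 0.088 ]
len 0.05792010962032876 yaw 17.45143074295464 mid [0.52   0.3104 0.088 ]
tool yaw 17.72222280145035
[0.5139 0.2045 0.014 ]
[0.5835 0.2267 0.014 ]
small [0.5391 0.2456 0.038 ]
```

```bash
python3 -m handwheel '[[[20,-1,0],[0,0,0],-0.4],[[35,-2,0],[0,0,0],-0.4],[[26,-1,0],[0,0,0],-0.3],[[10,0,10],[0,0,0],-0.2],[[0,0,25],[0,0,0],-0.2],[[0,0,35],[0,0,0],-0.2],[[0,0,25],[0,0,0],-0.2],[[0,0,15],[0,0,0],-0.2],[[0,0,7],[0,0,0],-0.2],[[0,0,0],[0,0,0],-0.2],[[0,0,0],[0,0,0],-0.2]]'; python3 -c "
from h import *
print(delta([.520,.3104,.056]))"
```

```text
clock: 18.08
position: [0.5211, 0.31, 0.0579]
ee_rot: [0.001, 0.59, 0.807, 0.001]
contact_force: [0.2, 0.2, -0.5]
width: 0.0513
gripper_force: 0.0
[ 0.7 -0.9  1.9]
```

```bash
python3 -m handwheel '[[[0.5,-0.8,1.5],[0,0,0],0.1],[[0,0,0],[0,0,0],0.4],[[0,0,0],[0,0,0],0.5],[[0,0,0],[0,0,0],0.58],[[0,0,0],[0,0,0],0.64],[[0,0,0],[0,0,0],0.7],[[0,0,0],[0,0,0],0.8],[[0,0,0],[0,0,0],1],[[0,0,0],[0,0,0],1],[[0,0,0],[0,0,0],1]]' 60; python3 -m handwheel '[[[0,0,-2],[0,0,0],1],[[0,0,-3],[0,0,0],1],[[0,0,-5],[0,0,0],1],[[0,0,-8],[0,0,0],1],[[0,0,-10],[0,0,0],1],[[0,0,-10],[0,0,0],1],[[0,0,-8],[0,0,0],1],[[0,0,-5],[0,0,0],1],[[0,0,-2],[0,0,0],1],[[0,0,0],[0,0,0],1],[[0,0,0],[0,0,0],1]]'
```

```text
clock: 19.32
position: [0.5197, 0.3099, 0.0556]
ee_rot: [0.0, 0.59, 0.807, 0.0]
contact_force: [2.2, 0.2, 0.3]
width: 0.0134
gripper_force: 58.6
clock: 20.7
position: [0.5192, 0.3098, 0.1081]
ee_rot: [-0.0, 0.59, 0.807, -0.0]
contact_force: [0.5, 0.4, -3.0]
width: 0.0133
gripper_force: 58.5
```

Lifted level, with about 3 N of weight. Raising further, then carrying smoothly to the lamp.

```bash
python3 -m handwheel '[[[0,0,-3],[0,0,0],1],[[0,0,-6],[0,0,0],1],[[0,0,-9],[0,0,0],1],[[0,0,-9],[0,0,0],1],[[0,0,-7],[0,0,0],1],[[0,0,-4],[0,0,0],1],[[0,0,-2],[0,0,0],1],[[0,0,0],[0,0,0],1]]'; python3 -m handwheel '[[[-4,-1,0],[0,0,0],1],[[-8,-2,0],[0,0,0],1],[[-12,-3,0],[0,0,0],1],[[-16,-4,0],[0,0,0],1],[[-20,-4,0],[0,0,0],1],[[-24,-5,0],[0,0,0],1],[[-24,-6,0],[0,0,0],1],[[-24,-6,0],[0,0,0],1],[[-24,-6,0],[0,0,0],1],[[-24,-6,0],[0,0,0],1],[[-24,-6,0],[0,0,0],1],[[-24,-6,0],[0,0,0],1],[[-24,-6,0],[0,0,0],1],[[-20,-5,0],[0,0,0],1],[[-16,-4,0],[0,0,0],1],[[-13,-3,0],[0,0,0],1],[[-9,-2,0],[0,0,0],1],[[-6,-2,0],[0,0,0],1],[[-4,-1,0],[0,0,0],1],[[-2,0,0],[0,0,0],1]]'; python3 -m handwheel '[[[0,0,0],[0,0,0],1],[[0,0,0],[0,0,0],1],[[0,0,0],[0,0,0],1]]'; python3 -c "
from h import *
print(delta([.5487,-.0496,.124]))
shot('wrist','pics/w8.png');shot('side','pics/s8.png');shot('scene','pics/sc8.png')"
```

```text
clock: 21.7
position: [0.5193, 0.3099, 0.1485]
ee_rot: [-0.0, 0.59, 0.807, -0.0]
contact_force: [-0.2, 0.4, -2.4]
width: 0.0131
gripper_force: 58.4
clock: 24.2
position: [0.543, -0.0205, 0.1485]
ee_rot: [-0.0, 0.59, 0.808, 0.0]
contact_force: [-0.7, 0.6, -3.3]
width: 0.0134
gripper_force: 58.5
clock: 24.58
position: [0.543, -0.0204, 0.1485]
ee_rot: [-0.0, 0.59, 0.808, 0.0]
contact_force: [0.6, 0.7, -2.6]
width: 0.0129
gripper_force: 58.5
[-29.6  -3.4  24.5]
```

```bash
python3 -m handwheel '[[[-3,-0.4,0],[0,0,0],1],[[-6,-0.6,0],[0,0,0],1],[[-8,-1,0],[0,0,0],1],[[-7,-0.8,0],[0,0,0],1],[[-4,-0.4,0],[0,0,0],1],[[-1.6,-0.2,0],[0,0,0],1],[[0,0,2],[0,0,0],1],[[0,0,4],[0,0,0],1],[[0,0,6],[0,0,0],1],[[0,0,6],[0,0,0],1],[[0,0,4],[0,0,0],1],[[0,0,2],[0,0,0],1],[[0,0,0],[0,0,0],1],[[0,0,0],[0,0,0],1],[[0,0,0],[0,0,0],1]]'; python3 - <<'E'
from h import *
np.set_printoptions(precision=4,suppress=True)
print(delta([.5487,-.0496,.124]))
im,c,st=shot('wrist','pics/w9.png')
si,cs,_=shot('side','pics/s9.png')
P=st["position"]; q=st["ee_rot"]; M=R.from_quat([q[1],q[2],q[3],q[0]]).as_matrix()
tx=M[:,0]; Lp=P+.068*tx; Sp=P-.068*tx
z0=P[2]-.0556
for nm,X,h,r in (("L",Lp,.040,.021),("S",Sp,.037,.015)):
    X=X.copy(); X[2]=z0+h
    print(nm,X,"side",proj(cs,[X]),"wrist",proj(c,[X]))
def comp(img,lo,hi,box):
    x0,y0,x1,y1=box; m=cv2.inRange(cv2.cvtColor(img[y0:y1,x0:x1],cv2.COLOR_BGR2HSV),lo,hi)
    n,l,s,ct=cv2.connectedComponentsWithStats(m)
    return [(s[k],np.round(ct[k]+[x0,y0],1)) for k in range(1,n) if s[k][4]>25]
w=proj(cs,[[Lp[0],Lp[1],z0+.04]])[0].astype(int); b=(w[0]-30,w[1]-30,w[0]+30,w[1]+30)
print("side white",comp(si,(0,0,120),(180,60,255),b))
w=proj(cs,[[Sp[0],Sp[1],z0+.037]])[0].astype(int); b=(w[0]-25,w[1]-25,w[0]+25,w[1]+25)
print("side brown",comp(si,(5,80,50),(25,255,255),b))
w=proj(c,[[Lp[0],Lp[1],z0+.04]])[0].astype(int); 
y0=max(0,w[1]-90); print(y0,"wrist white",comp(im,(0,0,100),(180,60,255),(w[0]-75,y0,w[0]+75,w[1]+90)))
E
```

```text
clock: 26.6
position: [0.5489, -0.0499, 0.1247]
ee_rot: [0.0, 0.59, 0.807, 0.0]
contact_force: [-0.8, -0.8, -2.7]
width: 0.0135
gripper_force: 58.5
[ 0.3 -0.1  0.7]
L [0.5283 0.0149 0.1091] side [[303.0172 173.0589]] wrist [[255.5022 119.128 ]]
S [ 0.5696 -0.1147  0.1061] side [[288.7652 148.5934]] wrist [[255.1975 328.2845]]
side white [(array([  0,   0,  15,  29, 181], dtype=int32), array([277.4, 153. ])), (array([  22,    0,   38,   47, 1250], dtype=int32), array([316.7, 163.7])), (array([  0,  30,  22,  30, 445], dtype=int32), array([280.5, 189.8])), (array([21, 49, 16,  8, 98], dtype=int32), array([301.8, 195.7]))]
side brown [(array([22, 22,  4,  9, 27], dtype=int32), array([286.2, 149.3]))]
29 wrist white [(array([   0,    0,  150,  180, 8970], dtype=int32), array([254.7,  92.7])), (array([27, 47,  9,  9, 67], dtype=int32), array([210.7,  79.8])), (array([  35,   46,   82,   85, 5340], dtype=int32), array([255.3, 117.3])), (array([115,  46,  10,  12,  91], dtype=int32), array([299.5,  80.5])), (array([ 64, 151,  23,  26, 461], dtype=int32), array([254.8, 192.2]))]
```

The wrist view puts the large egg within 2 px of its prediction, and the small egg is in place. One last check of the lens position, using the first pictures.

```bash
python3 - <<'E'
from h import *
np.set_printoptions(precision=4,suppress=True)
for n,f,(x,y) in (("scene","scene0",(301,202)),("side","side0",(302,196))):
    im=cv2.imread(f"pics/{f}.png"); g=im.min(2)[y-15:y+15,x-18:x+18]; m=(g>215).astype(np.uint8)
    k,l,s,ct=cv2.connectedComponentsWithStats(m); i=1+np.argmax(s[1:,4]); p=ct[i]+[x-18,y-15]
    print(n,p,s[i],atz(cam(n),p,.047))
from rig import readout
st=readout.get_state(); print(st["position"],np.abs(st["qd"]).max())
E
```

```text
Traceback (most recent call last):
ValueError: attempt to get argmax of an empty sequence
```

```bash
python3 - <<'E'
from h import *
np.set_printoptions(precision=4,suppress=True)
for n,f,(x,y) in (("scene","scene0",(301,202)),("side","side0",(302,196))):
    im=cv2.imread(f"pics/{f}.png"); g=im.min(2)[y-12:y+10,x-14:x+14]; m=(g>0.85*g.max()).astype(np.uint8)
    k,l,s,ct=cv2.connectedComponentsWithStats(m); i=1+np.argmax(s[1:,4]); p=ct[i]+[x-14,y-12]
    print(n,g.max(),p,s[i],atz(cam(n),p,.047))
E
```

```text
scene 209 [301.04 199.24] [ 9  7 11  6 50] [0.5291 0.0172 0.047 ]
side 245 [301.6622 195.1892] [ 7  8 14  7 74] [0.5281 0.0148 0.047 ]
```

All three cameras agree on the lens at about (0.528, 0.015), and the pocket is within 1–2 mm of it.

```bash
python3 -c "
from rig import manip
print(manip.sign_off())"
```

```text
the job is handed in; nothing more can be done
None
```

I handed the job in at about 27 s with both eggs in their own pockets and the tray held level and still, its large pocket within about 2 mm of the lens axis and its soles about 19 mm above the lamp. The hand-in gave no verdict, and I did not re-measure the bystanders.

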